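# Refit the cutter head of a desk sharpener and hold it down

### The job

The pencil sharpener on the desk is open: lift its cutter head (the upright part with a flat-sided grip) out of the parts tray, leaving the rubber stamp and the eraser in the tray. Turn the head until the four splines under it line up with the cross of slots in the sharpener's socket, slide it in and press it fully home against the spring. The spring pushes it out again, so do not let go: finish while still holding the head pressed fully down.

Things in the scene. Friction and masses are not known exactly. Their poses are not given: they have to be found in the camera images.
- cutter_center (a point): Centre (half-way up) of the loose cutter head, 90 g, 64 mm tall, upright in the tray; z up. Grey grip from 22 mm above its lower end to the top: 20 mm thick along x, 34 mm long along y; grasp across the 20 mm, fingertips above the 36 mm round steel shoulder (17 to 22 mm up). Splines below that, see cutter_tip.
- cutter_tip (a point): Centre of the head's lower end, 32 mm below cutter_center, same axes. The splines are a plain cross seen from above: two ribs crossing along x and y, each 34 mm tip to tip, 8 mm thick, 17 mm tall, the lowest 4 mm tapered to a V edge. Every quarter turn fits alike.
- socket_mouth (a point): Centre of the top face of the sharpener's drive socket, a steel boss 36 mm across, 18 mm tall, top 68 mm above the desk. Two crossing slots along this point's x and y, 10.5 mm wide, 18 mm deep, open at the ends. z up. Gearing keeps the boss from turning (0.8 N m). With the head home its shoulder rests on this face: cutter_tip is 17 mm below this point, cutter_center 15 mm above.
- sharpener: Open pencil sharpener, fixed on the desk: grey housing 115 x 100 mm, 46 mm high, with the socket in the middle of its top; the slots may stand at any angle to the housing. Origin at the centre of its underside.
- seat (a joint): Spring seat, a 9 mm brass pin in the middle of the socket. Reads how far it is pushed down, in m: 0 at rest, with its top 9 mm below the socket's mouth; 0.0075 to 0.008 when the head is home. The spring needs 2.5 N to start and 6.5 N at home, so a head let go rises about 8 mm.
- tray: Low wooden parts tray, fixed on the desk, 150 mm along its x, 200 mm along its y, 28 mm high, walls and floor 4 mm thick. Origin at the centre of its underside.
- stamp_center (a point): Centre of a rubber stamp standing in the tray, 27 x 45 mm and 67 mm tall with a round brown handle; leave it in the tray.
- eraser_center (a point): Centre of an eraser lying in the tray, 23 x 55 x 12 mm; leave it in the tray.

How it is judged (in metres and radians):
On the way, in this order (a step that is already met when the one before it is completed fails the run):
1. the cutter head is lifted clear of the tray by the gripper (z of cutter_center in the frame of tray above 0.07 m and contact force between the fingers and cutter above 0.5 N), for 0.2 s.
2. its splines have entered the slots of the socket by 6 mm or more (z of cutter_center in the frame of socket_mouth below 0.026 m and horizontal distance between cutter_center and socket_mouth below 0.006 m and contact force between the fingers and cutter above 0.5 N), for 0.1 s.
At the end, for the whole second after the job is handed in: For the last second the cutter head is upright (0.1 rad) and at rest in the socket: within 4 mm of its axis, splines in the slots, shoulder within 1.4 mm of the top face, seat down 6.6 mm or more, fingers on it with over 1 N; stamp and eraser are in the tray (value of joint seat above 0.0066 m and z of cutter_center in the frame of socket_mouth below 0.0164 m and horizontal distance between cutter_center and socket_mouth below 0.004 m and angle between cutter_center's own z axis and vertical below 0.1 rad and (angle between the x axis of cutter_center and the x axis of socket_mouth, either way round below 0.2 rad or angle between the x axis of cutter_center and the y axis of socket_mouth, either way round below 0.2 rad) and contact force between the fingers and cutter above 1 N and linear speed of cutter below 0.02 m/s and z of stamp_center in the frame of tray below 0.06 m and horizontal distance between each of stamp_center, eraser_center and tray below 0.12 m and z of eraser_center in the frame of tray below 0.04 m); the arm keeps its last pose, push and grip.
It fails at once if the stamp or the eraser is taken out of the tray (z of stamp_center in the frame of tray above 0.08 m or z of eraser_center in the frame of tray above 0.06 m or horizontal distance between any of stamp_center, eraser_center and tray above 0.14 m).
It also fails if it takes over 45 s, if anything falls off the work surface, if the arm or the gripper's body presses on something with over 40 N, if the wrist force passes 120 N, or if a joint passes its speed limit or range.

### The arm

A 6-joint arm with a two-finger parallel gripper is mounted at the origin on a cart in front of the work surface, level with it; the furniture and walls round the work are solid. World frame = base frame: x ahead of the robot, y to its left, z up, the work surface at z = 0. Lengths are in m, angles in degrees, forces in N, time in s.
With the tool pointing down it reaches from about 0.4 to 0.825 m from the base axis. Payload 7 kg.
Tool frame: the origin (TCP) lies at the centre of the arm's flange, where the gripper is bolted on; the fingertips stand 178 mm ahead of it and the grasp point (between the pads) lies 159 mm ahead of it (tip_reach is the distance from the TCP to the fingertips, in m); z points along the fingers, y is the line along which they close (so a half turn about z gives the same grasp; the last joint's range is limited). The gripper opens to 88 mm and grips with 3 to 60 N. Pads are 19 mm wide; open, the fingers measure 130 mm over their backs; the gripper's body (78 mm by 193 mm) begins 47 mm behind the grasp point.
Start: joints at [-60.212, 20.546, 0.682, 0, -70.136, -16.507], TCP at [0.155, -0.657, 0.405] pointing down, gripper open.
Joint ranges: [-176.03, 176.03], [-82.01, 121.73], [-58.28, 71.71], [-173.87, 95.51], [-174.79, -0.11], [-173.66, 173.66]. Speed limits (degrees/s): [136.94, 136.94, 172.46, 180, 180, 180].

### API

Orientations are given as [roll, pitch, yaw] about the fixed x, y, z axes, in that order (R = Rz(yaw) Ry(pitch) Rx(roll)).
In Python, from plant import * gives the robot as it stands.
- The arm moves only by the shell command python3 -m handwheel 'ROWS'. ROWS is JSON, a list of rows, each a list of 7 numbers: the opening, from -1 (shut) to 1 (fully open), then the shift along the tool's x, y, z as a fraction of full scale, then the turn, a rotation vector about the tool's x, y, z as a fraction of full scale. A call has 1 to 5 rows; each row shifts and turns the commanded pose from where the row before left it, along the tool's axes as they then stand; what a row does not reach is not made up. Full scale, the value 1, is 0.025 m for a shift and 6 degrees for a turn. A row lasts 1/8 s, in which the tool goes at most 62.5 mm and 10.7 degrees, less where a joint would pass 70% of its speed; a pose out of reach is approached as far as the arm can. A call with a number of a shift or a turn outside -1 to 1 is refused whole. A call with a gripper value outside its range is refused whole. The fingers move at their own pace and stop on an object; the grip force is fixed at half the most. Time passes only in rows, so rows that do not move let the fingers close. It gives the time, the measured TCP pose, the force, the opening and the grip force at its end, in the units of the state.
- get_obs(): the state, without advancing time (a new reading comes with each control period).
- snapshot(name): name is "side" or "top"; returns a dict with "color" (420x560x3 uint8, red, green, blue), "fx", "fy", "cx", "cy" (pixels), "R" (3x3) and "t" (3): a world point X has camera coordinates R X + t. Camera axes: x right, y down, z forward; pixel columns grow to the right and rows downward; lengths in m; the calibration is good to about 2 mm. A picture is of the moment at which its call begins. There is no depth.
- close_job(): hands the job in; it is judged then, once.
The state is a dict: "clock": time; "joint_pos": joint angles; "qvel": joint speeds; "tau": joint torques, N m; "tool_pos": TCP position; "orientation": TCP orientation; "force": force on the tool from outside, world axes, zero at the start; "moment": the same for the moment, N m; "opening": finger opening in m; "gripper_force": force on a finger pad.
Only numpy, scipy, OpenCV 4.12 (cv2) and the standard library are available. Lean on these libraries where they do the work, as an engineer would, in place of code of your own. Each camera call takes 0.05 s, during which the arm holds its last target. There are 200 camera calls.

## Working session

There is one attempt and no reset: what is moved stays moved. The work goes in short steps, Python scripts to look and compute and a shell command to move; the robot and the scene stay as the last step left them, time stands still between calls to the robot, and variables do not carry over. Pictures are saved under pics/ and viewed, at most 10 in all, crops included, and the job is handed in when it is done.

```bash
mkdir -p pics; ls; python3 - <<'E'
from plant import *
import cv2,json,numpy as np
o=get_obs();print(o)
for n in ("top","side"):
    s=snapshot(n);cv2.imwrite(f"pics/{n}0.png",s["color"][:,:,::-1])
    print(n,{k:np.round(v,4).tolist() for k,v in s.items() if k!="color"})
E
```

```text
pics
{'clock': 0.0, 'joint_pos': array([-6.02115253e+01,  2.05923210e+01,  6.32926999e-01, -1.92252589e-02,
       -7.01352382e+01, -1.65063274e+01]), 'qvel': array([ 0.02866029, -0.03663577,  0.00535435,  0.01077249,  0.01792725,
        0.00381391]), 'tau': array([-1.07249463e-03, -5.82711911e+01,  2.93049181e+01,  6.99705362e+00,
        6.82194936e-03, -1.50198166e-04]), 'tool_pos': array([ 0.15502443, -0.65675851,  0.40370881]), 'orientation': array([ 1.79904132e+02, -9.56154485e-03, -1.66724392e+02]), 'force': array([-0.48888867, -0.37900522,  0.22678806]), 'moment': array([-0.03179964, -0.00021641, -0.0240347 ]), 'gripper_force': 0.0, 'opening': 0.08761661021257544}
top {'fx': 489.6974, 'fy': 489.6974, 'cx': 279.2076, 'cy': 213.9224, 'R': [[-0.0222, -0.9997, -0.0057], [-0.9955, 0.0226, -0.0915], [0.0916, 0.0036, -0.9958]], 't': [0.0113, 0.5109, 0.9516]}
side {'fx': 392.9221, 'fy': 392.9221, 'cx': 273.5891, 'cy': 207.0707, 'R': [[0.9988, 0.0492, -0.0026], [0.0262, -0.5762, -0.8169], [-0.0417, 0.8158, -0.5768]], 't': [-0.5213, 0.0466, 0.91]}
```

View pics/top0.png

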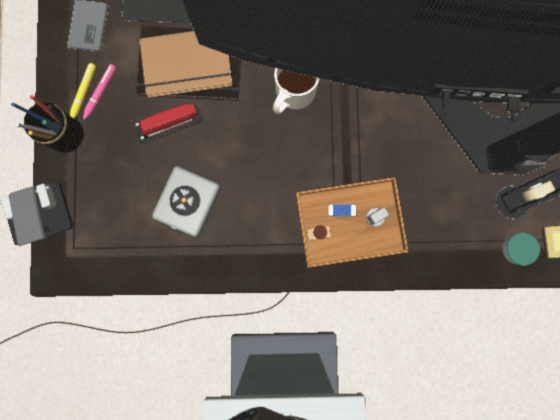

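View pics/side0.png

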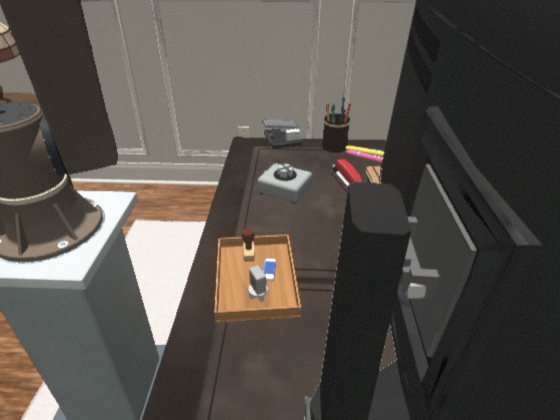

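The top view shows the sharpener at about (185,201), the cutter head at (377,215), the stamp at (319,232) and the eraser at (342,211). In the side view the head is at (258,285). I'll enlarge both areas.

```bash
cat > h.py <<'E'
import numpy as np,cv2
from plant import *
def ray(s,u,v,z):
    d=s["R"].T@np.array([(u-s["cx"])/s["fx"],(v-s["cy"])/s["fy"],1]); c=-s["R"].T@s["t"]
    return c+d*(z-c[2])/d[2]
def proj(s,X):
    p=s["R"]@np.array(X)+s["t"]; return np.array([s["fx"]*p[0]/p[2]+s["cx"],s["fy"]*p[1]/p[2]+s["cy"]])
def crop(s,u,v,w,h,k):
    return cv2.resize(s["color"][v-h:v+h,u-w:u+w,::-1],None,fx=k,fy=k,interpolation=cv2.INTER_CUBIC)
E
python3 - <<'E'
from h import *
t=snapshot("top");d=snapshot("side")
a=np.hstack([crop(t,185,201,20,15,10),crop(t,377,215,20,15,10)])
b=np.hstack([crop(d,285,175,20,15,10),crop(d,258,283,20,15,10)])
cv2.imwrite("pics/c1.png",np.vstack([a,b]))
E
```

```text
(no output)
```

View pics/c1.png

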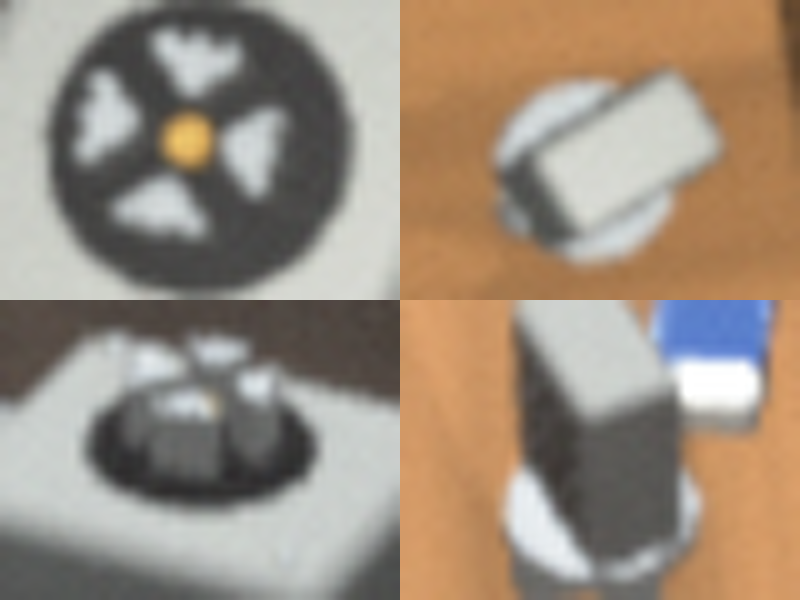

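The sharpener's four bright quadrants surround a brass pin at crop (187,140). The head's top-face corners sit at crop (535,160), (672,68), (722,145) and (585,237).

```bash
python3 - <<'E'
from h import *
t=snapshot("top");d=snapshot("side")
def src(s,P,u0,v0,z): return np.array([ray(s,u0+(x+.5)/10-.5,v0+(y+.5)/10-.5,z) for x,y in P])
# cutter
P=[(135,160),(272,68),(322,145),(185,237)]
X=src(t,P,357,200,.068);print(np.round(X,4))
c=X.mean(0);l=(X[1]-X[0]+X[2]-X[3])/2;w=(X[2]-X[1]+X[3]-X[0])/2
print("cutter",c,np.linalg.norm(l),np.linalg.norm(w),np.degrees(np.arctan2(l[1],l[0])),np.degrees(np.arctan2(w[1],w[0])))
# quadrants
def quad(s,u,v,r):
    k=crop(s,u,v,20,15,10);hsv=cv2.cvtColor(k,cv2.COLOR_BGR2HSV)
    m=((hsv[...,2]>135)&(hsv[...,1]<70)).astype(np.uint8)
    n,lab,st,ce=cv2.connectedComponentsWithStats(m)
    Q=[i for i in range(1,n) if 1500<st[i,4]<9000 and st[i,0]>0 and st[i,1]>0 and st[i,0]+st[i,2]<400 and st[i,1]+st[i,3]<300]
    print(st[Q,4]); return np.array([ce[i] for i in Q])
C=quad(t,185,201,0);Xq=src(t,C,165,186,.068);print(np.round(Xq,4))
m=Xq.mean(0);e=Xq-m;ph=np.angle(np.sum((e[:,0]+1j*e[:,1])**4))/4
print("socket",m,"slot",np.degrees(ph)+45, np.linalg.norm(e,axis=1))
Xp=src(t,[(187,140)],165,186,.059);print("pin",Xp)
print("side proj socket",proj(d,m),"pin",proj(d,Xp[0]),"cutter top corners",[proj(d,x).round(1).tolist() for x in X])
# pin by colour in both views -> triangulate
for n,s,(u,v) in(("top",t,(185,201)),("side",d,(285,175))):
    k=crop(s,u,v,20,15,10);hsv=cv2.cvtColor(k,cv2.COLOR_BGR2HSV)
    mm=(hsv[...,1]>100)&(hsv[...,0]>12)&(hsv[...,0]<35)&(hsv[...,2]>90);y,x=np.nonzero(mm);print(n,len(x),x.mean() if len(x) else 0,y.mean() if len(x) else 0)
E
```

```text
[[ 0.4999 -0.1726  0.068 ]
 [ 0.5168 -0.1993  0.068 ]
 [ 0.5019 -0.2081  0.068 ]
 [ 0.485  -0.1815  0.068 ]]
cutter [ 0.50089979 -0.19035068  0.068     ] 0.03158812507474703 0.01731868002974398 -57.60525425115234 -149.1812782914026
[3614 3533 3593 3512]
[[0.5538 0.1804 0.068 ]
 [0.5431 0.1977 0.068 ]
 [0.5365 0.1696 0.068 ]
 [0.5256 0.1869 0.068 ]]
socket [0.53977109 0.1836432  0.068     ] slot 31.941876206421313 [0.01444728 0.01438944 0.01438072 0.01451165]
pin [[0.53969291 0.1837987  0.059     ]]
side proj socket [284.0857791  167.47319404] pin [284.01176464 170.52616635] cutter top corners [[256.6, 264.5], [265.0, 275.4], [256.0, 278.8], [247.9, 267.7]]
top 2335 188.24539614561027 140.75203426124196
side 0 0 0
```

Measured: the head is at (0.501, -0.190) with its short axis at about 31.6°. The socket is at (0.540, 0.184) with slots at about 32° mod 90. I need a world yaw of about +108.4°, so I'll turn first (tool z negative).

```bash

python3 -m handwheel '[[1,0,0,0,0,0,-1],[1,0,0,0,0,0,-1],[1,0,0,0,0,0,-1],[1,0,0,0,0,0,-1],[1,0,0,0,0,0,-1]]'
python3 -m handwheel '[[1,0,0,0,0,0,-1],[1,0,0,0,0,0,-1],[1,0,0,0,0,0,-1],[1,0,0,0,0,0,-1],[1,0,0,0,0,0,-1]]' >/dev/null
python3 -m handwheel '[[1,0,0,0,0,0,-1],[1,0,0,0,0,0,-1],[1,0,0,0,0,0,-1],[1,0,0,0,0,0,-1],[1,0,0,0,0,0,-1]]' >/dev/null
python3 -m handwheel '[[1,0,0,0,0,0,-1],[1,0,0,0,0,0,-1],[1,0,0,0,0,0,-1],[1,0,0,0,0,0,-0.07],[1,0,0,0,0,0,0]]'
cat >> h.py <<'E'
from scipy.spatial.transform import Rotation as Ro
def go(x,y,z,yaw):
    o=get_obs();R=Ro.from_euler('xyz',o["orientation"],degrees=True);T=Ro.from_euler('xyz',[180,0,yaw],degrees=True)
    print("pos",o["tool_pos"].round(4),"rpy",o["orientation"].round(2),"clock",o["clock"],"F",o["force"].round(2),"open",o["opening"],"j6",o["joint_pos"][5].round(1))
    print("units shift",(R.inv().apply(np.array([x,y,z])-o["tool_pos"])/.025).round(3),"turn",((R.inv()*T).as_rotvec(degrees=True)/6).round(3))
E
python3 -c "
from h import *
go(.501,-.190,.3,-58.4)"
```

```text
clock: 0.92
tool_pos: [0.1551, -0.6569, 0.4046]
orientation: [180.0, 0.0, -136.5]
force: [0.5, 0.7, 0.5]
opening: 0.0877
gripper_force: 0.0
clock: 2.8
tool_pos: [0.155, -0.6569, 0.4046]
orientation: [-180.0, 0.0, -58.4]
force: [-0.4, 0.2, 0.6]
opening: 0.0878
gripper_force: 0.0
pos [ 0.155  -0.6569  0.4046] rpy [-1.800e+02  1.000e-02 -5.842e+01] clock 2.8 F [-0.38  0.15  0.61] open 0.0878113431196924 j6 91.8
units shift [ -8.662 -21.57    4.185] turn [-0.     0.001 -0.003]
```

```bash

python3 -m handwheel '[[1,-0.39,-0.98,0.19,0,0,0],[1,-0.39,-0.98,0.19,0,0,0],[1,-0.39,-0.98,0.19,0,0,0],[1,-0.39,-0.98,0.19,0,0,0],[1,-0.39,-0.98,0.19,0,0,0]]' >/dev/null
python3 -m handwheel '[[1,-0.39,-0.98,0.19,0,0,0],[1,-0.39,-0.98,0.19,0,0,0],[1,-0.39,-0.98,0.19,0,0,0],[1,-0.39,-0.98,0.19,0,0,0],[1,-0.39,-0.98,0.19,0,0,0]]' >/dev/null
python3 -m handwheel '[[1,-0.39,-0.98,0.19,0,0,0],[1,-0.39,-0.98,0.19,0,0,0],[1,-0.39,-0.98,0.19,0,0,0],[1,-0.39,-0.98,0.19,0,0,0],[1,-0.39,-0.98,0.19,0,0,0]]' >/dev/null
python3 -m handwheel '[[1,-0.39,-0.98,0.19,0,0,0],[1,-0.39,-0.98,0.19,0,0,0],[1,-0.39,-0.98,0.19,0,0,0],[1,-0.39,-0.98,0.19,0,0,0],[1,-0.39,-0.98,0.19,0,0,0]]' >/dev/null
python3 -m handwheel '[[1,-0.39,-0.98,0.19,0,0,0],[1,-0.39,-0.98,0.19,0,0,0],[1,0,0,0,0,0,0]]' >/dev/null
python3 - <<'E'
from h import *
go(.501,-.190,.211,-58.4)
d=snapshot("side");t=snapshot("top")
cv2.imwrite("pics/p2.png",np.hstack([crop(d,258,260,40,50,5),crop(t,377,215,40,50,5)]))
E
```

```text
pos [ 0.5017 -0.1901  0.2999] rpy [ 1.7999e+02  1.0000e-02 -5.8280e+01] clock 5.675 F [-0.2   0.22 -0.45] open 0.08747337818167658 j6 31.5
units shift [-0.018  0.022  3.556] turn [0.002 0.001 0.02 ]
```

View pics/p2.png

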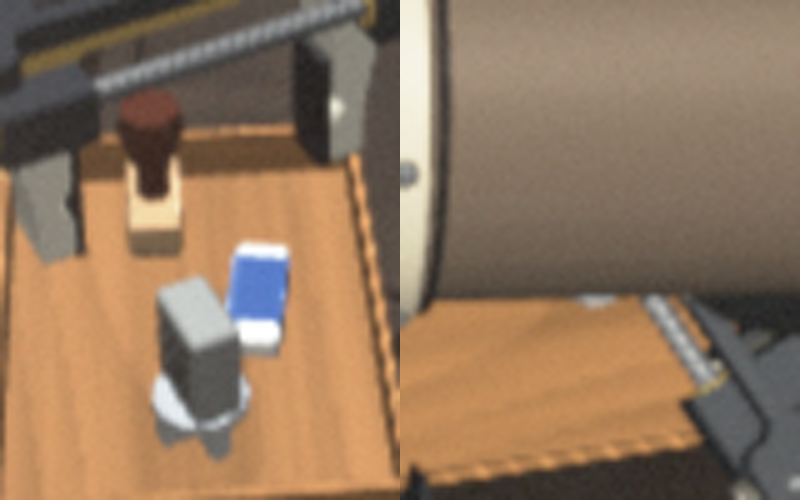

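The fingers straddle the head, and the stamp and eraser are clear. I'll descend and grip.

```bash

python3 -m handwheel '[[1,0,0,0.9,0,0,0],[1,0,0,0.9,0,0,0],[1,0,0,0.9,0,0,0],[1,0,0,0.85,0,0,0],[1,0,0,0,0,0,0]]'
python3 -m handwheel '[[-1,0,0,0,0,0,0],[-1,0,0,0,0,0,0],[-1,0,0,0,0,0,0],[-1,0,0,0,0,0,0],[-1,0,0,0,0,0,0]]'
python3 -m handwheel '[[-1,0,0,0,0,0,0],[-1,0,0,0,0,0,0]]'
```

```text
clock: 6.4
tool_pos: [0.4999, -0.1918, 0.2104]
orientation: [179.9, 0.1, -58.4]
force: [0.4, 0.9, 0.0]
opening: 0.0875
gripper_force: 0.0
clock: 7.02
tool_pos: [0.501, -0.1912, 0.2116]
orientation: [-180.0, -0.0, -58.3]
force: [-0.5, 0.0, -0.1]
opening: 0.0431
gripper_force: 0.0
clock: 7.28
tool_pos: [0.5009, -0.1912, 0.2114]
orientation: [180.0, 0.0, -58.3]
force: [-0.7, 0.4, -0.2]
opening: 0.0231
gripper_force: 0.0
```

```bash

python3 -m handwheel '[[-1,0,0,0,0,0,0],[-1,0,0,0,0,0,0],[-1,0,0,0,0,0,0]]'
python3 -m handwheel '[[-1,0,0,-0.6,0,0,0],[-1,0,0,-0.8,0,0,0],[-1,0,0,-0.8,0,0,0],[-1,0,0,-0.8,0,0,0],[-1,0,0,-0.8,0,0,0]]'
python3 -m handwheel '[[-1,0,0,0,0,0,0],[-1,0,0,0,0,0,0]]'
python3 -c "
from h import *
go(.5398,.1837,.305,-58)"
```

```text
clock: 7.65
tool_pos: [0.5009, -0.1912, 0.2114]
orientation: [-180.0, 0.0, -58.3]
force: [0.3, -0.3, -0.8]
opening: 0.0203
gripper_force: 30.0
clock: 8.28
tool_pos: [0.5007, -0.1912, 0.3081]
orientation: [-180.0, -0.0, -58.3]
force: [-0.7, -0.5, -1.6]
opening: 0.0197
gripper_force: 30.0
clock: 8.52
tool_pos: [0.5005, -0.1911, 0.3064]
orientation: [-180.0, 0.0, -58.3]
force: [0.5, 0.4, -1.2]
opening: 0.0198
gripper_force: 30.0
pos [ 0.5005 -0.1911  0.3064] rpy [-1.7999e+02  2.0000e-02 -5.8310e+01] clock 8.525 F [ 0.46  0.42 -1.16] open 0.019819907712914153 j6 31.6
units shift [-11.933  -9.213   0.059] turn [-0.001  0.003 -0.052]
```

```bash

python3 -m handwheel '[[-1,-0.92,-0.71,0,0,0,0],[-1,-0.92,-0.71,0,0,0,0],[-1,-0.92,-0.71,0,0,0,0],[-1,-0.92,-0.71,0,0,0,0],[-1,-0.92,-0.71,0,0,0,0]]' >/dev/null
python3 -m handwheel '[[-1,-0.92,-0.71,0,0,0,0],[-1,-0.92,-0.71,0,0,0,0],[-1,-0.92,-0.71,0,0,0,0],[-1,-0.92,-0.71,0,0,0,0],[-1,-0.92,-0.71,0,0,0,-0.05]]' >/dev/null
python3 -m handwheel '[[-1,-0.92,-0.71,0,0,0,0],[-1,-0.92,-0.71,0,0,0,0],[-1,-0.9,-0.69,0,0,0,0],[-1,0,0,0,0,0,0],[-1,0,0,0,0,0,0]]'
python3 - <<'E'
from h import *
go(.5398,.1837,.253,-58)
d=snapshot("side")
o=get_obs();p=o["tool_pos"];ax=p[:2]
a=[proj(d,[*ax,p[2]-.1754-dz]) for dz in(-.032,.01,.032)];b=proj(d,[.5398,.1837,.068]);print(np.round(a,1),b.round(1))
cv2.imwrite("pics/p3.png",crop(d,285,155,40,30,10))
E
```

```text
clock: 10.4
tool_pos: [0.5391, 0.1835, 0.3055]
orientation: [179.9, -0.0, -58.0]
force: [0.5, -0.8, -1.7]
opening: 0.0194
gripper_force: 30.0
pos [0.5391 0.1835 0.3055] rpy [179.89  -0.   -57.99] clock 10.4 F [ 0.54 -0.78 -1.67] open 0.019397852817780264 j6 -6.5
units shift [ 0.008 -0.03   2.101] turn [ 0.018 -0.     0.002]
[[284.3 133.1]
 [284.1 148.9]
 [284.  156.9]] [284.1 167.5]
```

View pics/p3.png

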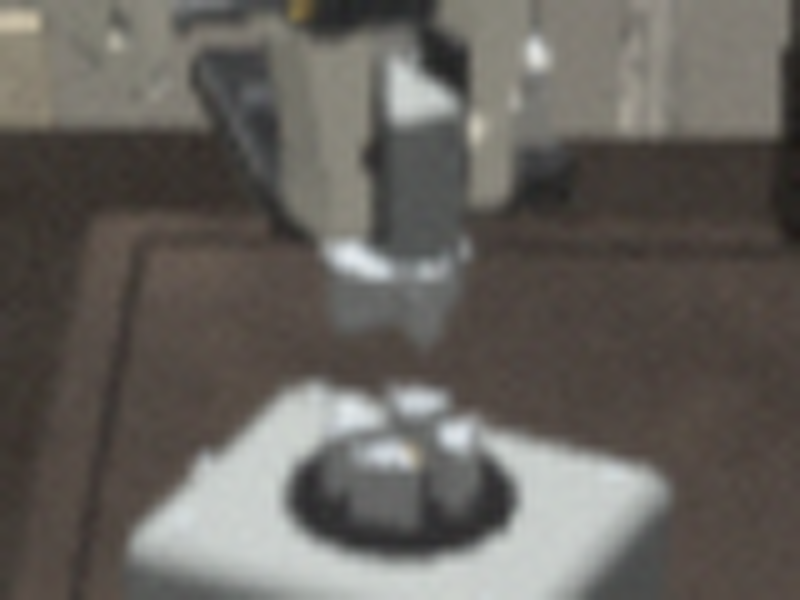

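The head hangs over the socket with its splines in the same orientation as the slots. Shoulder edges run from about crop 322 to 468 and boss edges from about 322 to 482, so there may be an offset of about 0.6 px. I'll measure it more finely from the edge profiles.

```bash
python3 - <<'E'
from h import *
d=snapshot("side");g=d["color"].astype(float)
for v in (151,179): pass
for v in range(179-2+0,180): pass
for v in list(range(149,161,1))+list(range(164,178,1)):
    print(v,g[v,273:298].mean(1).astype(int))
E
```

```text
149 [ 66  61  63  74 132 163 182 190 157  94  75  80  82  85  83  86  87  92
 104  74  62  61  61  61  56]
150 [ 75  79  75  87 133 186 221 226 213 159 118  95  92  88  94 109 115  99
 100  77  66  65  64  61  63]
151 [ 79  77  76  80 100 149 190 208 221 207 183 148 126 127 151 151 142 105
  86  73  69  68  66  64  67]
152 [ 77  82  78  79  87 103 118 144 178 185 188 164 139 136 168 159 130 104
  84  70  72  71  68  70  71]
153 [ 78  80  82  82  82  96 100 104 116 116 121 113 106 112 116 114 106 101
  83  73  67  71  70  69  70]
154 [ 79  78  77  81  85  97 104 102 101 105 105 101 102 103 102 103 102  94
  80  71  70  70  67  66  68]
155 [ 79  76  79  81  85  95 101 104 104 105 103 100  98  99 104 106 100  85
  74  71  71  71  69  68  71]
156 [ 74  79  79  78  83  89 100 104 103 100 101  94  94 101 105 103  93  76
  73  69  69  72  74  68  69]
157 [ 78  76  79  79  80  87  96 105  98  88  89  88  91  99 104 104  86  69
  72  74  71  70  70  72  71]
158 [ 76  72  77  76  75  77  87  93  81  78  72  74  80  92 102  96  80  73
  71  69  71  72  72  72  68]
159 [72 74 74 76 75 70 74 74 7
[... 931 characters left out ...]
 159 178 146 103  98  99 105
 108  98  68  96 162 195 200]
172 [180 109  62  54  83 100 105 102 107 107 111 111 116 110  82  94  96 103
 108  99  65  64 111 167 200]
173 [155  83  55  56  79  99  91  99 101  99 101 102 103  99  73  90  97 100
 104  97  62  51  68 131 193]
174 [141  75  50  53  65  79  74  93 103  98 101 101 102  96  69  80  95  99
  97  80  56  51  59 115 190]
175 [139  74  50  52  53  56  55  93  99  99 104 102 100  90  62  59  79  91
  84  66  54  48  54 113 191]
176 [164 106  61  50  50  51  57  83  90  92  99  94 100  86  63  55  62  75
  65  56  51  54  72 152 194]
177 [195 146  90  58  51  52  52  62  68  68  82  80  84  79  55  55  53  56
  53  50  54  62 102 184 203]
```

The fine profile puts the head about 0.4–0.5 px (about 1 mm) short in +x. I'll correct that and descend in steps while watching the force.

```bash

python3 -m handwheel '[[-1,0.02,-0.035,0.5,0,0,0],[-1,0,0,0.6,0,0,0],[-1,0,0,0.16,0,0,0],[-1,0,0,0.16,0,0,0],[-1,0,0,0,0,0,0]]'
python3 -c "
from h import *
go(.5402,.1837,.2584,-58)"
```

```text
clock: 11.12
tool_pos: [0.5405, 0.1839, 0.2707]
orientation: [180.0, -0.0, -58.0]
force: [0.9, 0.1, -0.2]
opening: 0.0197
gripper_force: 30.0
pos [0.5405 0.1839 0.2707] rpy [179.98  -0.   -58.  ] clock 11.125 F [ 0.9   0.12 -0.21] open 0.01969809027095073 j6 -6.4
units shift [-0.002  0.014  0.493] turn [ 0.003 -0.001  0.   ]
```

```bash

python3 -m handwheel '[[-1,0,0,0.12,0,0,0],[-1,0,0,0.12,0,0,0],[-1,0,0,0,0,0,0]]'
python3 -m handwheel '[[-1,0,0,0.12,0,0,0],[-1,0,0,0.12,0,0,0],[-1,0,0,0,0,0,0],[-1,0,0,0,0,0,0]]'
python3 -c "
from h import *
go(.5402,.1837,.2584,-58)"
```

```text
clock: 11.5
tool_pos: [0.5407, 0.184, 0.2652]
orientation: [-180.0, -0.0, -58.0]
force: [-0.7, 0.5, 2.6]
opening: 0.0202
gripper_force: 30.0
clock: 12.0
tool_pos: [0.5407, 0.184, 0.2592]
orientation: [-180.0, -0.0, -58.0]
force: [-0.2, -0.0, 4.4]
opening: 0.0199
gripper_force: 30.0
pos [0.5407 0.184  0.2592] rpy [-179.97   -0.    -57.99] clock 12.0 F [-0.2  -0.05  4.42] open 0.019932192924757747 j6 -6.4
units shift [-0.001  0.021  0.031] turn [-0.006 -0.     0.002]
```

The splines are in and the spring is compressing. I'll press on until the force shows a hard stop at the shoulder.

```bash

python3 -m handwheel '[[-1,0,0,0.05,0,0,0],[-1,0,0,0,0,0,0],[-1,0,0,0,0,0,0]]'
python3 -m handwheel '[[-1,0,0,0.05,0,0,0],[-1,0,0,0,0,0,0],[-1,0,0,0,0,0,0]]'
```

```text
clock: 12.38
tool_pos: [0.5407, 0.184, 0.2584]
orientation: [-179.9, -0.0, -58.0]
force: [-2.5, -0.3, 8.9]
opening: 0.0196
gripper_force: 30.0
clock: 12.75
tool_pos: [0.5406, 0.1839, 0.2583]
orientation: [-179.9, -0.0, -58.0]
force: [-5.8, -0.6, 20.0]
opening: 0.0202
gripper_force: 30.0
```

The hard stop came at TCP z 0.2583, against a predicted 0.2584. I'll let it settle and take one look.

```bash

python3 -m handwheel '[[-1,0,0,0,0,0,0],[-1,0,0,0,0,0,0],[-1,0,0,0,0,0,0],[-1,0,0,0,0,0,0],[-1,0,0,0,0,0,0]]'
python3 - <<'E'
from h import *
cv2.imwrite("pics/p4.png",crop(snapshot("side"),285,155,40,30,10))
E
```

```text
clock: 13.38
tool_pos: [0.5406, 0.1839, 0.2584]
orientation: [-179.9, -0.0, -58.0]
force: [-5.1, 0.2, 19.9]
opening: 0.0197
gripper_force: 30.0
```

View pics/p4.png

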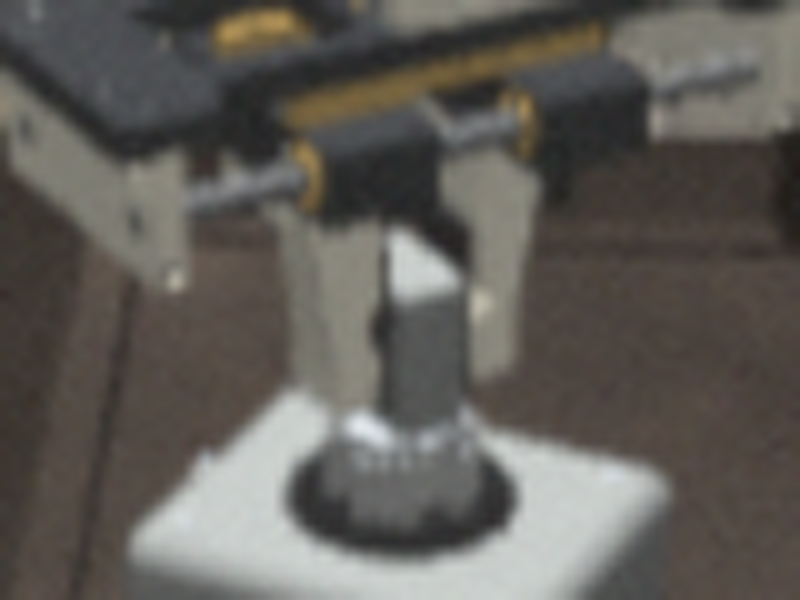

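The shoulder (crop 335–480, row about 430) sits on the boss with no gap, the head is upright, and the force is steady at 20 N.

```bash
python3 -c "
from plant import *
print(close_job())"
```

```text
the job is handed in; nothing more can be done
None
```

I handed the job in at about 13.4 s with the cutter head gripped and pressed home in the socket at a steady 20 N; the stamp and eraser were left in the tray, and the hand-in returned no verdict.

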